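# Load the orbital shaker: each conical flask into the clamp of its size

## Task

Load the shaker for the next run: stand each of the four capped conical flasks in the clamp on the shaker's platform that fits its foot, the smallest flask in the smallest clamp and so on up to the largest, because a flask in too wide a clamp would be thrown out. Each must be fully down between its prongs, flat on the pad and upright; set the glass down gently, never drop it or knock it over, and leave the wash bottle and the notebook where they are.

Things in the scene. Friction and masses are not known exactly. Their poses are not given: they have to be found in the camera images.
- flask_25: clear glass conical flask, smallest of four, closed by a yellow screw cap that stays on. Flat foot 42 mm across, cone narrowing to the neck at 46 mm; upright ribbed cap 26 mm across, from 52 to 76 mm above the foot. Origin: centre of the foot; z up. Grip it by the cap, TCP about 64 mm above the origin. Starts standing on the bench.
- flask_50: clear glass conical flask, second smallest of four, closed by a blue screw cap that stays on. Flat foot 51 mm across, cone narrowing to the neck at 60 mm; upright ribbed cap 30 mm across, from 69 to 93 mm above the foot. Origin: centre of the foot; z up. Grip it by the cap, TCP about 81 mm above the origin. Starts standing on the bench.
- flask_100: clear glass conical flask, second largest of four, closed by a green screw cap that stays on. Flat foot 64 mm across, cone narrowing to the neck at 77 mm; upright ribbed cap 32 mm across, from 87 to 111 mm above the foot. Origin: centre of the foot; z up. Grip it by the cap, TCP about 99 mm above the origin. Starts standing on the bench.
- flask_250: clear glass conical flask, largest of four, closed by a red screw cap that stays on. Flat foot 85 mm across, cone narrowing to the neck at 107 mm; upright ribbed cap 40 mm across, from 124 to 148 mm above the foot. Origin: centre of the foot; z up. Grip it by the cap, TCP about 136 mm above the origin. Starts standing on the bench.
- clamp_25: steel flask clamp, smallest of four, fixed on the grey square platform (top 70 mm above the bench) of the white shaker: a ring of upright prongs round a black pad, 50 mm across inside, for the 42 mm foot (yellow cap). Lips flare out to 68 mm and end 31 mm above the platform. Origin: centre of its underside, z up; the pad on which the flask stands is 3 mm above it.
- clamp_50: steel flask clamp, second smallest of four, fixed on the grey square platform (top 70 mm above the bench) of the white shaker: a ring of upright prongs round a black pad, 59 mm across inside, for the 51 mm foot (blue cap). Lips flare out to 77 mm and end 31 mm above the platform. Origin: centre of its underside, z up; the pad on which the flask stands is 3 mm above it.
- clamp_100: steel flask clamp, second largest of four, fixed on the grey square platform (top 70 mm above the bench) of the white shaker: a ring of upright prongs round a black pad, 72 mm across inside, for the 64 mm foot (green cap). Lips flare out to 90 mm and end 31 mm above the platform. Origin: centre of its underside, z up; the pad on which the flask stands is 3 mm above it.
- clamp_250: steel flask clamp, largest of four, fixed on the grey square platform (top 70 mm above the bench) of the white shaker: a ring of upright prongs round a black pad, 93 mm across inside, for the 85 mm foot (red cap). Lips flare out to 111 mm and end 31 mm above the platform. Origin: centre of its underside, z up; the pad on which the flask stands is 3 mm above it.
- wash_bottle: white squeeze wash bottle with a red cap and thin bent spout, 68 mm across the body and 197 mm high, standing at the left front; not to be moved. Origin at the foot.
- notebook: dark blue closed notebook, 210 x 150 x 15 mm, lying at the right with a pen on it; not to be moved. Origin at the centre of its underside.

How it is judged:
At the end, for the whole second after the job is handed in: Every flask stands in the clamp of its own size: foot within 8 mm (seen from above) of the clamp's axis and less than 8 mm above the clamp's underside (3 mm when flat on the pad), upright within 0.12 rad, slower than 0.02 m/s (horizontal distance between flask_25 and clamp_25 below 0.008 m and z of flask_25 in the frame of clamp_25 between 0 and 0.008 m and angle between each of flask_25, flask_50, flask_100, flask_250's own z axis and vertical below 0.12 rad and linear speed of each of flask_25, flask_50, flask_100, flask_250 below 0.02 m/s and horizontal distance between flask_50 and clamp_50 below 0.008 m and z of flask_50 in the frame of clamp_50 between 0 and 0.008 m and horizontal distance between flask_100 and clamp_100 below 0.008 m and z of flask_100 in the frame of clamp_100 between 0 and 0.008 m and horizontal distance between flask_250 and clamp_250 below 0.008 m and z of flask_250 in the frame of clamp_250 between 0 and 0.008 m); the robot touches nothing.
It fails at once if a flask falls (faster than 0.7 m/s with no finger on it, as after a drop of about 25 mm) ((linear speed of flask_25 above 0.7 m/s and contact force between flask_25 and the fingers below 0.1 N) or (linear speed of flask_50 above 0.7 m/s and contact force between flask_50 and the fingers below 0.1 N) or (linear speed of flask_100 above 0.7 m/s and contact force between flask_100 and the fingers below 0.1 N) or (linear speed of flask_250 above 0.7 m/s and contact force between flask_250 and the fingers below 0.1 N)).
It fails at once if a flask tips over (more than 0.8 rad) (angle between any of flask_25, flask_50, flask_100, flask_250's own z axis and vertical above 0.8 rad).
It fails at once if the wash bottle is shifted by more than 30 mm (distance of wash_bottle from where it was at the start of the episode above 0.03 m).
It fails at once if the notebook is shifted by more than 30 mm (distance of notebook from where it was at the start of the episode above 0.03 m).
It also fails if it takes over 104 s, if anything falls off the work surface, if the arm or the gripper's body presses on something with over 40 N, if the wrist force passes 120 N, or if a joint passes its speed limit or range.

## Robot

A 6-joint arm with a two-finger parallel gripper is mounted at the origin on a cart in front of the work surface, level with it; the furniture and walls round the work are solid. World frame = base frame: x ahead of the robot, y to its left, z up, the work surface at z = 0. Lengths are in m, angles in rad, forces in N, time in s.
With the tool pointing down it reaches from about 0.375 to 0.975 m from the base axis. Payload 3.8 kg.
Tool frame: the origin (TCP) lies between the finger pads, 19 mm behind the fingertips; this is the grasp point; z points along the fingers, y is the line along which they close (so a half turn about z gives the same grasp; the last joint's range is limited). The gripper opens to 88 mm and grips with 3 to 60 N. Pads are 18 mm wide; open, the fingers measure 123 mm over their backs; the gripper's body (75 mm by 187 mm) begins 45 mm behind the grasp point.
Start: joints at [1.165, 0.264, 1.604, -0, 1.274, -0.037], TCP at [0.243, 0.63, 0.257] pointing down, gripper open.
Joint ranges: [-2.63, 2.63], [-0.94, 2.18], [0.31, 2.57], [-1.31, 4.45], [0, 2.66], [-2.55, 2.55]. Speed limits (rad/s): [2.57, 2.57, 3.14, 3.14, 3.14, 3.14].

## Interface

Orientations are given as a rotation vector (axis times angle).
In Python, from cell import manip, inverse_kinematics, cams, order gives the robot as it stands. Calls block until the motion is done:
- manip.move_pose(position, orientation): joint-space move of the TCP to a pose.
- manip.move_linear(position, rate=0.15, rot=None): straight line of the TCP; rot=None keeps the orientation; rate is the mean speed in m/s.
- manip.set_joints(angles): joint-space move.
- manip.set_gripper(opening, force=None): finger opening in m; force is the grip in N (None keeps the last); returns when the fingers have stopped.
- manip.dwell(seconds).
- inverse_kinematics(position, orientation): joint angles nearest the present ones, or None.
- manip.state(): the state.
- cams.capture(name): name is "scene" or "top" or "wrist"; returns a dict with "image" (384x512x3 uint8, blue, green, red), "z_map" (384x512 float32, m along the optical axis (not along the pixel's ray), 0 where there is no reading), "intrinsics" (3x3 intrinsics, pixels), "k1" (the pictures are not rectified: a ray, as slopes to the right and down, at radius r is drawn at 1 + k1 r^2 times it, then the intrinsics apply), "position" and "orientation" of the camera in the world; the wrist camera has in their place "T_tool_cam" (4x4, takes a point from camera to tool coordinates, whose origin is the TCP and whose axes are the flange's). Camera axes: x right, y down, z forward; pixel columns grow to the right and rows downward; lengths in m; the calibration is good to about 2 mm. A picture is of the moment at which its call begins: read the wrist's pose just before it.
A pose or a line that the arm cannot do raises manip.IKError and nothing moves.
- order.close_job(): hands the job in; it is judged then, once.
The state is a dict: "clock": time; "joint_pos": joint angles; "joint_velocities": joint speeds; "tau": joint torques, N m; "tool_pos": TCP position; "tcp_rot": TCP orientation; "contact_force": force on the tool from outside, world axes, zero at the start; "moment": the same for the moment, N m; "gripper_width": finger opening in m; "grasp_force": force on a finger pad.
Only numpy, scipy, OpenCV 4.12 (cv2) and the standard library are available. Lean on these libraries where they do the work, as an engineer would, in place of code of your own. Each camera call takes 0.05 s, during which the arm holds its last target. There are 200 camera calls.

## Working session

There is one attempt and no reset: what is moved stays moved. The work goes in short steps, each a Python script; the robot and the scene stay as the last script left them, time stands still between calls to the robot, and variables do not carry over. Pictures are saved under pics/ and viewed, at most 14 in all, crops included, and the job is handed in when it is done.

```bash
mkdir -p pics; ls; python3 - <<'E'
from cell import manip, cams
import cv2, numpy as np
for n in ("scene","top"):
    c=cams.capture(n); cv2.imwrite(f"pics/{n}0.png",c["image"]); np.savez(f"{n}0.npz",**c)
    print(n,c["intrinsics"],c["k1"],c["position"],c["orientation"])
s=manip.state(); print(s)
print(cams.capture("wrist")["T_tool_cam"])
E
```

```text
pics
scene [[419.65254777   0.         256.54119412]
 [  0.         419.65254777 191.19825522]
 [  0.           0.           1.        ]] -0.09540652218569175 [-0.25127251 -1.03900297  0.64534366] [-1.89870457  0.64411698 -0.41128696]
top [[469.50280347   0.         258.71568906]
 [  0.         469.50280347 202.23157539]
 [  0.           0.           1.        ]] 0.007333453519583332 [0.28735354 0.00580828 1.62924475] [-2.12991818  2.1448981  -0.1801806 ]
{'clock': 0.1, 'joint_pos': array([ 1.16515786e+00,  2.64652636e-01,  1.60525158e+00, -9.97893475e-06,
        1.27371391e+00, -3.68963826e-02]), 'joint_velocities': array([ 0.00096768, -0.00241633, -0.00398761,  0.0006111 ,  0.00134515,
       -0.00021235]), 'tau': array([ 9.70370202e-04, -5.03615749e+01, -3.58073616e+01,  7.32468115e-02,
        2.32991920e-02, -2.27523566e-05]), 'tool_pos': array([0.243057  , 0.62905868, 0.25622181]), 'tcp_rot': array([-0.57585815, -3.08791965,  0.0031069 ]), 'contact_force': array([0.07322924, 0.26545734, 0.93432887]), 'moment': array([0.024944  , 0.012534  , 0.04097773]), 'grasp_force': 0.0, 'gripper_width': 0.08822998041441509}
[[ 6.69384725e-04 -9.60782790e-01 -2.77301249e-01  7.12896512e-02]
 [ 9.99999685e-01  5.25000275e-04  5.94924421e-04 -5.44196762e-04]
 [-4.26009913e-04 -2.77301560e-01  9.60782839e-01 -1.27390375e-01]
 [ 0.00000000e+00  0.00000000e+00  0.00000000e+00  1.00000000e+00]]
```

View pics/top0.png

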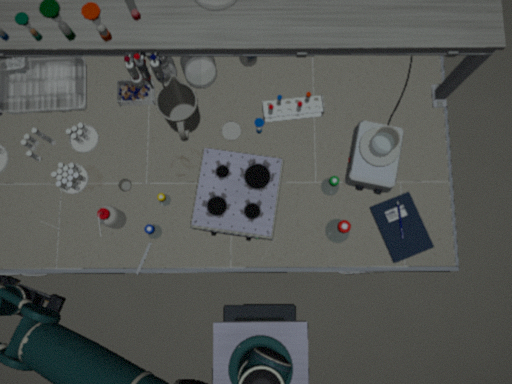

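View pics/scene0.png

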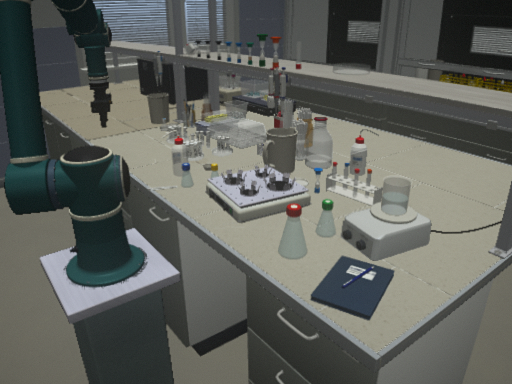

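The top view shows the caps: yellow (162,197), blue (150,229), green (334,181), red (344,227). The pads are at about (222,171) for 25, (253,210) for 50, (217,206) for 100 and (257,176) for 250. The wash bottle is at (106,214) and the notebook at (402,227). Next I'll get rough positions from the top camera, then refine them with the wrist camera.

```bash
cat > h.py <<'E'
import cv2, numpy as np
from scipy.spatial.transform import Rotation as R
from cell import manip, cams, inverse_kinematics, order
FL={'25':('y',.076,.064),'50':('b',.093,.081),'100':('g',.111,.099),'250':('r',.148,.136)}
HSV={'y':[(20,33)],'b':[(100,125)],'g':[(50,85)],'r':[(0,8),(172,180)]}
ZC=.101  # lip tops
def cap(n):
    s=manip.state(); c=cams.capture(n)
    if 'position' in c: P=np.array(c['position']); Q=R.from_rotvec(c['orientation']).as_matrix()
    else:
        T=np.eye(4); T[:3,:3]=R.from_rotvec(s['tcp_rot']).as_matrix(); T[:3,3]=s['tool_pos']
        T=T@c['T_tool_cam']; P=T[:3,3]; Q=T[:3,:3]
    c['P'],c['Q']=P,Q; return c
def ray(c,uv,z):
    K=c['intrinsics']; d=(np.atleast_2d(uv).astype(float)-K[:2,2])/[K[0,0],K[1,1]]
    x=d.copy()
    for _ in range(20): x=d/(1+c['k1']*(x**2).sum(1,keepdims=True))
    w=np.c_[x,np.ones(len(x))]@c['Q'].T
    return c['P']+w*((z-c['P'][2])/w[:,2])[:,None]
def proj(c,p):
    q=(np.atleast_2d(p)-c['P'])@c['Q']; x=q[:,:2]/q[:,2:]
    x=x*(1+c['k1']*(x**2).sum(1,keepdims=True)); K=c['intrinsics']
    return x*[K[0,0],K[1,1]]+K[:2,2]
def blobs(m,amin):
    n,_,st,ce=cv2.connectedComponentsWithStats(m.astype(np.uint8))
    return [(int(st[i,4]),ce[i]) for i in range(1,n) if st[i,4]>=amin]
def cmask(img,col,smin=90,vmin=50):
    h=cv2.cvtColor(img,cv2.COLOR_BGR2HSV); m=np.zeros(h.shape[:2],bool)
    for a,b in HSV[col]: m|=(h[...,0]>=a)&(h[...,0]<=b)
    return m&(h[...,1]>smin)&(h[...,2]>vmin)
def down(yaw):  # tool z down, tool x at world angle yaw
    return (R.from_euler('z',yaw)*R.from_euler('x',np.pi)).as_rotvec()
E
python3 - <<'E'
from h import *
c=cap('top')
for k,(col,zt,_) in FL.items():
    for a,ce in blobs(cmask(c['image'],col),12):
        if 120<ce[0]<360 and 160<ce[1]<245: print(k,a,ce.round(1),ray(c,ce,zt-.01)[0].round(4))
g=c['image'].max(2); m=g<45; m[:140]=0;m[245:]=0;m[:,:185]=0;m[:,290:]=0
for a,ce in blobs(m,40): print('clamp',a,ce.round(1),ray(c,ce,.085)[0].round(4))
print('washbottle',ray(c,(106,214),.19)); print('shelf edge',ray(c,(256,50),.4))
print('flange yaw x',R.from_rotvec(manip.state()['tcp_rot']).as_matrix().round(2))
zm=c['z_map']; print(zm[45,256],zm[120,260],zm[215,104],c['P'],c['Q'][:,2])
E
```

```text
25 46 [161.  196.6] [0.5681 0.3288 0.066 ]
50 61 [149.3 228.8] [0.4574 0.3609 0.083 ]
100 57 [333.5 180.6] [ 0.6122 -0.2504  0.101 ]
250 106 [343.7 226.2] [ 0.4554 -0.2717  0.138 ]
clamp 476 [257. 176.] [0.633 0.004 0.085]
clamp 109 [222.1 171. ] [0.6509 0.1216 0.085 ]
clamp 277 [216.5 205.6] [0.5331 0.1396 0.085 ]
clamp 179 [251.9 210.6] [0.5153 0.0219 0.085 ]
washbottle [[0.49240547 0.47137438 0.19      ]]
shelf edge [[0.92374341 0.00480165 0.4       ]]
flange yaw x [[-0.93  0.36 -0.  ]
 [ 0.36  0.93 -0.  ]
 [ 0.   -0.   -1.  ]]
1.306847 1.6092327 1.4837836 [0.28735354 0.00580828 1.62924475] [ 0.16362775 -0.00439054 -0.98651238]
```

```bash
python3 - <<'E'
from h import *
manip.move_linear([.243,.63,.36],rate=.2)
for i,(p,y) in enumerate([((.583,.072,.36),2.13),((.583,.072,.36),-.6)]):
    manip.move_pose(p,down(y)); manip.dwell(.3)
    print(manip.state()['joint_pos'].round(2),manip.state()['clock'])
    c=cap('wrist'); cv2.imwrite(f'pics/w{i}.png',c['image']); np.savez(f'w{i}.npz',**c)
    for q in [(.633,.004,.085),(.651,.122,.085),(.533,.14,.085),(.515,.022,.085)]: print(proj(c,q).round())
E
```

```text
[ 0.08  0.05  1.66  0.    1.43 -0.48] 3.4917
[[262. 217.]]
[[315. 160.]]
[[253. 104.]]
[[201. 168.]]
[ 0.08  0.05  1.66 -0.    1.43  2.25] 6.1667
[[278. 107.]]
[[203. 145.]]
[[240. 214.]]
[[311. 182.]]
```

View pics/w0.png

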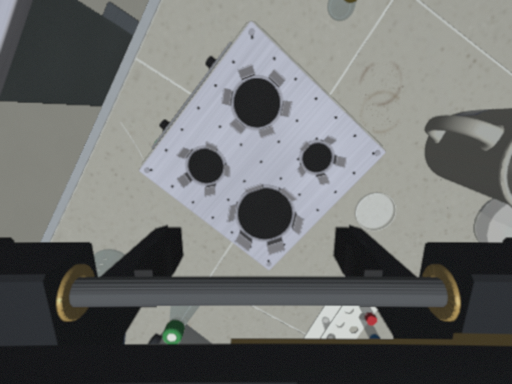

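View pics/w1.png

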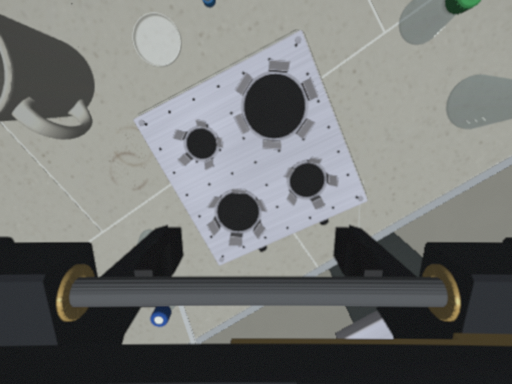

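Both wrist views show all four black pads clearly. In w0 they are at (265,213) for 250, (317,157) for 25, (257,103) for 100 and (206,166) for 50. I'll fit the pads and look at each cap from closer.

```bash
cat >> h.py <<'E'
def pads(c,seeds):
    m=(c['image'].max(2)<45).astype(np.uint8); out={}
    m=cv2.morphologyEx(m,cv2.MORPH_OPEN,np.ones((5,5)))
    cs,_=cv2.findContours(m,cv2.RETR_EXTERNAL,cv2.CHAIN_APPROX_NONE)
    for k,p in seeds.items():
        u=proj(c,[*p,.073])[0]
        for q in cs:
            if cv2.contourArea(q)>300 and cv2.pointPolygonTest(q,tuple(map(float,u)),False)>0:
                w=ray(c,cv2.convexHull(q)[:,0],.073)[:,:2]
                (x,y),d,_=cv2.fitEllipse((w*1e4).astype(np.float32)); out[k]=(np.array([x,y])/1e4,np.array(d)/1e4)
    return out
def capxy(c,k,p):
    col,zt,_=FL[k]; u=proj(c,[*p,zt])[0]
    m=cmask(c['image'],col,70,30); m=cv2.morphologyEx(m.astype(np.uint8),cv2.MORPH_CLOSE,np.ones((9,9)))
    b=[(np.linalg.norm(ce-u),a,ce) for a,ce in blobs(m,100)]
    if not b: return None
    d,a,ce=min(b,key=lambda t:t[0]); return ray(c,ce,zt-.008)[0][:2],a,d
SEED={'250':(.633,.004),'25':(.651,.122),'100':(.533,.14),'50':(.515,.022)}
CAP0={'25':(.568,.329),'50':(.4575,.361),'100':(.612,-.2505),'250':(.4555,-.272)}
YAW={'25':-2.1,'50':-2.1,'100':2.13,'250':2.13}
E
python3 - <<'E'
from h import *
for i in (0,1):
    c=dict(np.load(f'w{i}.npz'))
    for k,(p,d) in pads(c,SEED).items(): print(i,k,p.round(4),d.round(4))
for k in ('100','250','50','25'):
    x,y=CAP0[k]; z=FL[k][1]+.14
    manip.move_pose([x,y,z],down(YAW[k])); manip.dwell(.3)
    c=cap('wrist'); cv2.imwrite(f'pics/c{k}.png',c['image']); np.savez(f'c{k}.npz',**c)
    print(k,proj(c,[x,y,FL[k][1]]).round(),capxy(c,k,(x,y)),manip.state()['clock'])
v=np.vstack([np.hstack([cv2.imread(f'pics/c{k}.png') for k in r]) for r in (('25','50'),('100','250'))])
cv2.imwrite('pics/caps.png',cv2.resize(v,(800,600)))
E
```

```text
0 250 [0.6361 0.0075] [0.0826 0.0831]
0 25 [0.654  0.1258] [0.0399 0.0408]
0 100 [0.5354 0.1437] [0.0626 0.0636]
0 50 [0.5178 0.0252] [0.0493 0.0498]
1 250 [0.6365 0.0068] [0.0834 0.0844]
1 25 [0.6542 0.1254] [0.0403 0.041 ]
1 100 [0.5357 0.1431] [0.0613 0.0625]
1 50 [0.5179 0.0248] [0.0486 0.0495]
100 [[258. 187.]] (array([ 0.61251613, -0.24771048]), 633, np.float64(4.361714863089451)) 9.2917
250 [[257. 187.]] (array([ 0.45572016, -0.2686368 ]), 1008, np.float64(4.949740493428241)) 10.3333
50 [[259. 188.]] (array([0.45698591, 0.36328951]), 601, np.float64(1.5796866925614252)) 12.95
25 [[257. 187.]] (array([0.56706863, 0.33076007]), 500, np.float64(1.9418577418025031)) 13.8417
```

View pics/caps.png

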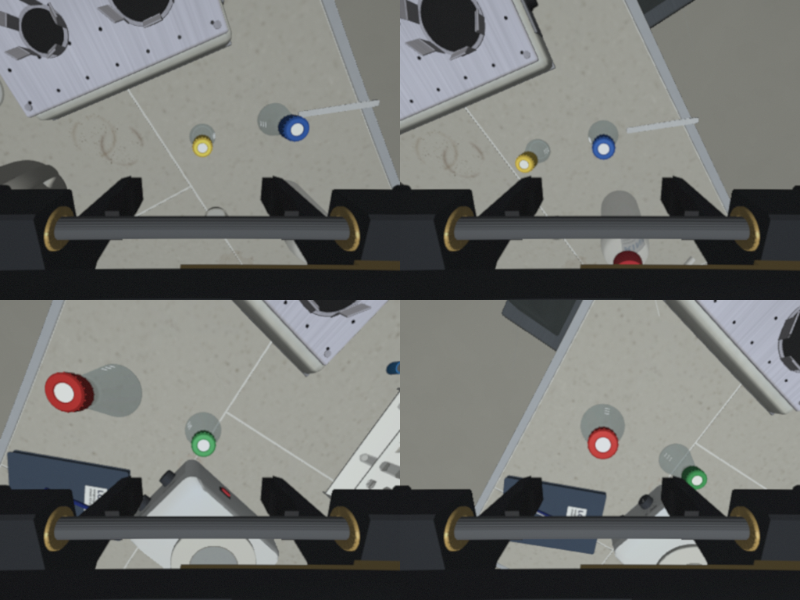

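The four views, one per flask, each put the flask near the image centre. Every cap has a white label, and the heater corner is close below green. I'll refine the cap centres from the labels, check the heater clearance and start with flask_25.

```bash
cat >> h.py <<'E'
def label(c,k,p):
    col,zt,_=FL[k]; m=cmask(c['image'],col,70,30).astype(np.uint8)
    u=proj(c,[*p,zt])[0]; n,l,st,ce=cv2.connectedComponentsWithStats(m)
    i=min((i for i in range(1,n) if st[i,4]>80),key=lambda i:np.linalg.norm(ce[i]-u))
    cs,_=cv2.findContours((l==i).astype(np.uint8),cv2.RETR_EXTERNAL,cv2.CHAIN_APPROX_NONE)
    h=np.zeros_like(m); cv2.fillPoly(h,[cv2.convexHull(np.vstack(cs))],1)
    hs=cv2.cvtColor(c['image'],cv2.COLOR_BGR2HSV)
    w=(h>0)&(hs[...,1]<60)&(hs[...,2]>150)
    a,q=max(blobs(w,10),key=lambda t:t[0]); return ray(c,q,zt)[0][:2],a
E
python3 - <<'E'
from h import *
for k in FL:
    c=dict(np.load(f'c{k}.npz')); p,a=label(c,k,CAP0[k]); print(k,p.round(4),a)
    v,u=np.mgrid[0:384,0:512]; uv=np.c_[u.ravel(),v.ravel()]; r=ray(c,uv,0.); d=r-c['P']
    w=c['P']+d*(c['z_map'].ravel()/(d@c['Q'][:,2]))[:,None]
    t=(w-[*p,0])@R.from_rotvec(down(YAW[k])).as_matrix()
    s=(c['z_map'].ravel()>0.05)&(abs(t[:,0])<.06)&(abs(t[:,1])<.11)&(v.ravel()<220)&(np.hypot(t[:,0],t[:,1])>.03)
    print('  max z under gripper',w[s,2].max().round(3), t[s][w[s,2].argmax()].round(3))
E
```

```text
25 [0.5674 0.3313] 128
  max z under gripper 0.095 [ 0.019  0.107 -0.095]
50 [0.4574 0.3641] 167
  max z under gripper 0.077 [-0.025 -0.101 -0.077]
100 [ 0.6131 -0.2482] 196
  max z under gripper 0.062 [-0.055 -0.03  -0.062]
250 [ 0.456  -0.2691] 302
  max z under gripper 0.062 [ 0.028 -0.012 -0.062]
```

```bash
cat >> h.py <<'E'
CAPS={'25':(.5674,.3313),'50':(.4574,.3641),'100':(.6131,-.2482),'250':(.456,-.2691)}
PADS={'250':(.6363,.0072),'25':(.6541,.1256),'100':(.5356,.1434),'50':(.5179,.0250)}
CD={'25':.026,'50':.030,'100':.032,'250':.040}
def job(k,py=2.13,force=25):
    x,y=CAPS[k]; g=FL[k][2]; T=.23+g
    manip.set_gripper(min(CD[k]+.034,.088))
    manip.move_pose([x,y,g+.07],down(YAW[k])); manip.move_linear([x,y,g],rate=.12)
    manip.set_gripper(CD[k]-.01,force); s=manip.state(); print(k,'grip',s['gripper_width'],s['grasp_force'],s['clock'],s['tool_pos'].round(4))
    manip.move_linear([x,y,T],rate=.2)
    s=manip.state(); print(' lifted',s['gripper_width'],s['grasp_force'],s['contact_force'].round(2))
    X,Y=PADS[k]; zf=g+.073
    manip.move_pose([X,Y,T],down(py)); manip.move_linear([X,Y,zf+.035],rate=.15)
    manip.dwell(.2); f0=manip.state()['contact_force']
    manip.move_linear([X,Y,zf+.002],rate=.05)
    for dz in np.arange(.0015,-.0031,-.0005):
        manip.move_linear([X,Y,zf+dz],rate=.03)
        s=manip.state(); f=s['contact_force']-f0
        if f[2]>3: break
    print(' seat dz',dz,f.round(2),s['tool_pos'].round(4),s['clock'])
def release(k):
    X,Y=PADS[k]; g=FL[k][2]
    manip.set_gripper(CD[k]+.034)
    manip.move_linear([X,Y,g+.073+.06],rate=.15); print(' clock',manip.state()['clock'])
E
python3 - <<'E'
from h import *
job('25'); c=cap('wrist'); cv2.imwrite('pics/p25.png',c['image'])
E
```

```text
25 grip 0.02460963934762473 24.998815543949604 16.2083 [0.5676 0.3314 0.0643]
 lifted 0.024931181269829558 24.999849256128073 [ 0.01  0.09 -1.52]
 seat dz -0.0005 [-1.17 -0.49  4.02] [0.6543 0.1257 0.1373] 22.25
```

View pics/p25.png

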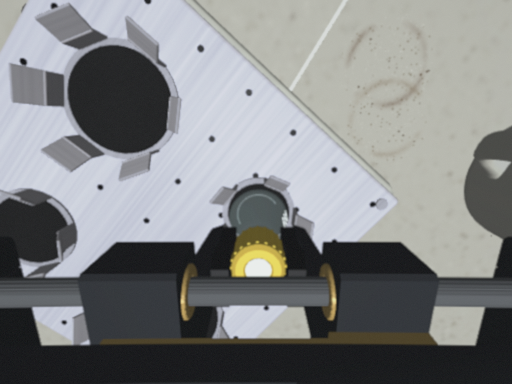

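The picture shows the yellow-capped flask centred inside the smallest clamp, at about (258,210), and contact came at the expected height. I'll release it and do the next two, stopping if the contact height is off.

```bash
python3 - <<'E'
from h import *
release('25')
job('50'); c=cap('wrist'); cv2.imwrite('pics/p50.png',c['image'])
E
```

```text
clock 23.5167
50 grip 0.02911429128253662 24.99879363924265 26.55 [0.4575 0.3643 0.0813]
 lifted 0.029215898149384488 24.999947603791952 [ 0.04 -0.23 -1.06]
 seat dz -0.0005 [-2.49  0.85  5.9 ] [0.5181 0.025  0.1543] 32.375
```

View pics/p50.png

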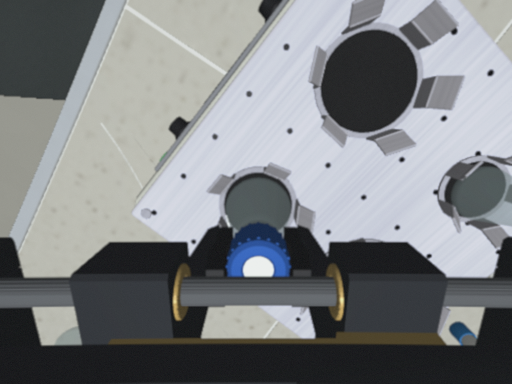

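The blue-capped flask is seated in its clamp at about (257,203), and flask_25 is standing in its clamp at right (475,190). Green is next.

```bash
python3 - <<'E'
from h import *
release('50')
manip.move_linear([*PADS['50'],.36],rate=.25)
job('100'); c=cap('wrist'); cv2.imwrite('pics/p100.png',c['image'])
E
```

```text
clock 33.6417
100 grip 0.031178156339338445 25.000059474259615 37.2833 [ 0.6133 -0.2483  0.0994]
 lifted 0.031075569968560604 25.000006332993507 [ 0.14  0.37 -1.5 ]
 seat dz -0.0005 [-2.13 -1.09  8.07] [0.5358 0.1435 0.1723] 43.2917
```

View pics/p100.png

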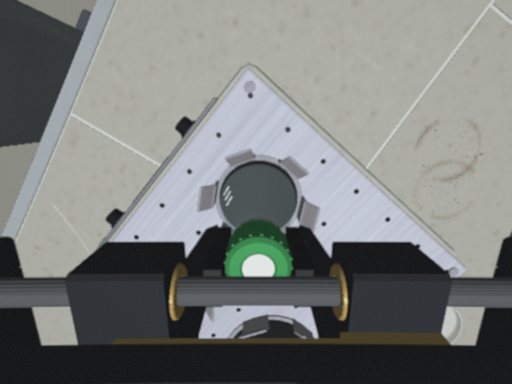

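The green-capped flask is seated in its clamp at about (258,198). Red is last.

```bash
python3 - <<'E'
from h import *
release('100')
manip.move_linear([*PADS['100'],.38],rate=.25)
job('250',force=35); c=cap('wrist'); cv2.imwrite('pics/p250.png',c['image'])
E
```

```text
clock 44.5583
250 grip 0.038981042590775894 34.999643079936504 48.6583 [ 0.4563 -0.2692  0.1363]
 lifted 0.03907940160791301 35.00040169805288 [ 0.1   0.33 -2.77]
 seat dz -0.0005 [-3.3   0.24  7.42] [0.6365 0.0072 0.2094] 54.4333
```

View pics/p250.png

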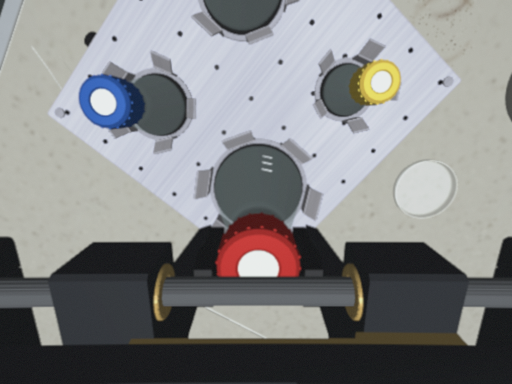

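The red-capped flask is seated in the largest clamp at about (258,183), and the others are upright. I'll release it, back off and check all four.

```bash
python3 - <<'E'
from h import *
release('250')
manip.move_linear([*PADS['250'],.36],rate=.25)
manip.move_pose([.583,.072,.44],down(2.13)); manip.dwell(.5)
c=cap('wrist'); cv2.imwrite('pics/end.png',c['image'])
for k in FL:
    col,zt,g=FL[k]; FL[k]=(col,zt+.073,g)
    p,a=label(c,k,PADS[k]); print(k,((p-PADS[k])*1e3).round(1),'mm',a)
print(manip.state()['clock'])
E
```

```text
clock 55.7
25 [ 0.2 -0.5] mm 59
50 [ 0.4 -0.3] mm 79
100 [-0.2 -0.2] mm 122
250 [-0.3  0.3] mm 154
57.3
```

View pics/end.png

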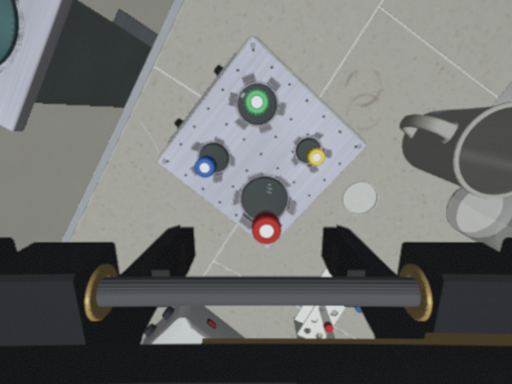

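All four flasks stand in their own clamps: green (257,102), yellow (316,157), blue (205,166) and red (266,230). The caps are within 1 mm of the clamp axes.

```bash
python3 -c "
from cell import order; print(order.close_job())"
```

```text
the job is handed in; nothing more can be done
None
```

All four flasks are standing upright in the clamps that fit them, caps within 1 mm of the clamp axes when last measured; I handed the job in at about 57 s of the 104 s allowed, but the hand-in returned no verdict.

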